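# Carry a loose jar on its tray to the bench scale

### The job

Lift the tray by its handle a good ten centimetres off the bench and, by tilting it, roll the loose jar to the middle of the tray and keep it there, tray in the air, for three seconds. Then carry the tray to the bench scale and set it down gently, centred and lined up on the weighing platform with the jar still lying in the middle of the tray, and let go. Never touch the jar, never let it run to the tray's end walls, and leave the other things on the bench where they are.

Things in the scene. Friction and masses are not known exactly. Their poses are not given: they have to be found in the camera images.
- tray: Loose aluminium tray, about 0.35 kg, on the bench at the start. Origin: centre of its underside. Own y along its length, x across, z up. Floor 112 x 340 mm, 4 mm thick, flat. Side rails rise to 26 mm above the underside, end walls (at y = +/-168 mm) to 50 mm; walls 4 mm thick. On its -x side, towards the robot, a wing 150 mm wide carries the handle, out to x = -128 mm.
- tray_handle (a point): Centre of the tray's handle, at (-115, 0, 66) mm in the tray's frame, axes as the tray's: a straight black bar 132 mm long along the tray's y, 16 mm thick along x, 24 mm high (54 to 78 mm above the underside), on a post at each end (y = +/-60 mm), free above and on both sides.
- tray_mid (a point): Middle of the tray's floor, on its top face, 4 mm above the tray's origin; axes as the tray's. The jar is in the middle when its centre is within 25 mm of here along the tray's y. It would meet an end wall at +/-128 mm; beyond +/-122 mm it counts as run to the end.
- jar: White closed jar with aluminium lid, loose, lying in the tray with its axis (own z) along the tray's x: it rolls along the tray's y. Origin: its centre, 42 mm above the tray's underside. 76 mm across, 90 mm long, about 0.24 kg (+/-40 %). Starts still, 45 to 90 mm from the middle. With the +y end raised by a rad it rolls to -y at 6.5*a m/s2, less some 0.05 m/s2 of rolling resistance.
- scale: Fixed low bench scale, grey, dark steel platform. Origin: centre of its underside. Platform 200 mm (x) x 240 mm (y), centred, its level top 62 mm above the bench. A slanted display 75 mm high and 130 mm wide on its +x side, from x = +115 to +155 mm. The tray goes on with its length along the scale's y, handle towards the scale's -x; its ends stick out over the platform.
- scale_top (a point): Centre of the top face of the scale's platform, 62 mm above the bench. Axes as the scale's. The tray's origin belongs here, within 30 mm.
- tape_roll: Bystander: loose roll of clear packing tape lying flat on the bench between the tray and the scale, 70 mm across, 40 mm high; origin under its centre. Leave it alone.
- marker: Bystander: loose black marker pen lying on the bench between the tray and the scale, 130 mm long, 14 mm thick. Leave it alone.
- spare_jar: Bystander: loose white jar like the other, but standing upright on the bench, 76 mm across, 90 mm high; origin under its centre. Leave it alone.
Things that resemble listed ones, but are neither listed nor needed, are in the scene too. Leave any blue or red look-alike of the jar alone.

How it is judged:
By the outcome, as a careful person would: the job done as asked, in the order asked, and still so for the second after the job is handed in, with the robot touching nothing.
It also fails if it takes over 72 s, if anything falls off the work surface, if the arm or the gripper's body presses on something with over 40 N, if the wrist force passes 120 N, or if a joint passes its speed limit or range.

### The arm

A 6-joint arm with a two-finger parallel gripper is mounted at the origin on the work surface. World frame = base frame: x ahead of the robot, y to its left, z up, the work surface at z = 0. Lengths are in mm, angles in degrees, forces in N, time in s.
With the tool pointing down it reaches from about 350 to 850 mm from the base axis. Payload 8.1 kg.
Tool frame: the origin (TCP) lies midway between the tips of the shut fingers; the grasp point (between the pads) lies 19 mm behind it; z points along the fingers, y is the line along which they close (so a half turn about z gives the same grasp; the last joint's range is limited). The gripper opens to 85 mm and grips with 20 to 120 N. Pads are 22 mm wide; open, the fingers measure 114 mm over their backs; the gripper's body (76 mm by 85 mm) begins 54 mm behind the grasp point. The pads swing forward as they close: fully open they stand 13 mm farther back than shut.
Start: joints at [58.763, 7.471, 85.268, -0, 87.261, -4.893], TCP at [266.242, 537.699, 231.292] pointing down, gripper open.
Joint ranges: [-169.43, 169.43], [-51.17, 129.36], [1.28, 143.12], [-76.62, 256.62], [0, 156.53], [-152.29, 152.29]. Speed limits (degrees/s): [136.94, 136.94, 159.86, 180, 180, 180].

### API

Orientations are given as [roll, pitch, yaw] about the fixed x, y, z axes, in that order (R = Rz(yaw) Ry(pitch) Rx(roll)).
In Python, from bench import sensors, optics, r gives the robot as it stands.
- The arm moves only by the tool apply_moves, never from a script. Its argument "targets" is a list of rows, each a list of 7 numbers: the shift along the tool's x, y, z in mm, then the turn, a rotation vector about the tool's x, y, z in rad, then the closure, from 0 (fully open) to 1 (shut). In form: [[x, y, z, wx, wy, wz, claw], ...]. A call has 1 to 20 rows; each row shifts and turns the commanded pose from where the row before left it, along the tool's axes as they then stand; what a row does not reach is not made up. A row lasts 1/8 s, in which the tool goes at most 62.5 mm and 10.7 degrees, less where a joint would pass 70% of its speed; a pose out of reach is approached as far as the arm can. A call is refused whole if a number of a shift passes 62.5 or a number of a turn 0.188, either way. A call with a gripper value outside its range is refused whole. The fingers move at their own pace and stop on an object; "force" is the grip in N (left out, the last holds). Time passes only in rows, so rows that do not move let the fingers close. It gives the time, the measured TCP pose, the force, the opening and the grip force at its end, in the units of the state.
- sensors.sense(): the state, without advancing time (a new reading comes with each control period).
- optics.snapshot(name): name is "side" or "top"; returns the picture (400x640x3 uint8, red, green, blue); there is no depth.
- optics.get_calibration(name): a dict with "camera_matrix" (3x3 intrinsics, pixels), "dist_coeffs" ([k1, k2, p1, p2, k3] as OpenCV has them; the pictures are not rectified), "pose" (4x4, takes a point from camera to world coordinates). Camera axes: x right, y down, z forward; pixel columns grow to the right and rows downward; lengths in mm; the calibration is good to about 2 mm. A picture is of the moment at which its call begins. get_calibration takes no time and is no camera call.
- r.hand_in(): hands the job in; it is judged then, once.
The state is a dict: "time": time; "joint_pos": joint angles; "qd": joint speeds; "joint_efforts": joint torques, N m; "tool_pos": TCP position; "tcp_rot": TCP orientation; "ft_force": force on the tool from outside, world axes, zero at the start; "wrist_torque": the same for the moment, N m; "finger_gap": finger opening in mm; "grip_force": force on a finger pad.
Only numpy, scipy, OpenCV 4.12 (cv2) and the standard library are available. Lean on these libraries where they do the work, as an engineer would, in place of code of your own. Each camera call takes 0.05 s, during which the arm holds its last target. There are 200 camera calls.

## Working session

There is one attempt and no reset: what is moved stays moved. The work goes in short steps, Python scripts to look and compute and a tool call to move; the robot and the scene stay as the last step left them, time stands still between calls to the robot, and variables do not carry over. Pictures are saved under pics/ and viewed, at most 10 in all, crops included, and the job is handed in when it is done.

Besides the shell and the picture viewer there is one more tool, called after "Request:" by a JSON object that holds its "api" and its "payload". apply_moves: Moves the arm, as the interface text tells. Its arguments: {"type":"object","properties":{"targets":{"type":"array"},"force":{"type":"number"}},"required":["targets"]}

```bash
mkdir -p pics; ls; python3 - <<'E'
from bench import sensors, optics, r
import cv2
for n in("side","top"):
    cv2.imwrite(f"pics/{n}0.png",optics.snapshot(n)[:,:,::-1]); c=optics.get_calibration(n);print(c)
print(sensors.sense())
E
```

```text
pics
{'camera_matrix': array([[482.99552209,   0.        , 321.61445053],
       [  0.        , 482.99552209, 192.59411716],
       [  0.        ,   0.        ,   1.        ]]), 'dist_coeffs': array([-0.09614829,  0.        ,  0.        ,  0.        ,  0.        ]), 'pose': array([[ 9.42209585e-01, -2.62348760e-01,  2.08360807e-01,
         3.25967600e+02],
       [-3.34975569e-01, -7.27136180e-01,  5.99219779e-01,
        -6.79878610e+02],
       [-5.69788471e-03, -6.34386399e-01, -7.72995104e-01,
         9.68055142e+02],
       [ 0.00000000e+00,  0.00000000e+00,  0.00000000e+00,
         1.00000000e+00]])}
{'camera_matrix': array([[510.28567564,   0.        , 310.04603221],
       [  0.        , 510.28567564, 188.96545582],
       [  0.        ,   0.        ,   1.        ]]), 'dist_coeffs': array([-0.02573212,  0.        ,  0.        ,  0.        ,  0.        ]), 'pose': array([[ 9.04393094e-03, -9.95275810e-01,  9.66657579e-02,
         4.25509393e+02],
       [-9.99769549e-01, -1.08820433e-02, -1.85048744e-02,
         1.63739625e+01],
       [ 1.94693748e-02, -9.64761244e-02, -9.95144864e-01,
         1.27520354e+03],
       [ 0.00000000e+00,  0.00000000e+00,  0.00000000e+00,
         1.00000000e+00]])}
{'time': 0.1, 'joint_pos': array([ 5.87625780e+01,  7.51070318e+00,  8.53226779e+01, -1.38290306e-04,
        8.72599156e+01, -4.89286461e+00]), 'qd': array([-0.01164993, -0.00904123, -0.16657665,  0.0387282 , -0.10563747,
        0.11324483]), 'joint_efforts': array([ 1.23158228e-03, -5.70951247e+01, -5.01940191e+01, -1.84033524e-04,
        8.09304009e-03, -3.34853962e-05]), 'tool_pos': array([265.9901744 , 537.28368311, 230.35359196]), 'tcp_rot': array([-1.79907031e+02, -7.81991998e-03,  1.53655443e+02]), 'ft_force': array([-0.16549195, -0.05742083,  0.38307741]), 'wrist_torque': array([0.03519937, 0.02234346, 0.04364534]), 'grip_force': 0.0, 'finger_gap': 85.35382492782803}
```

View pics/side0.png

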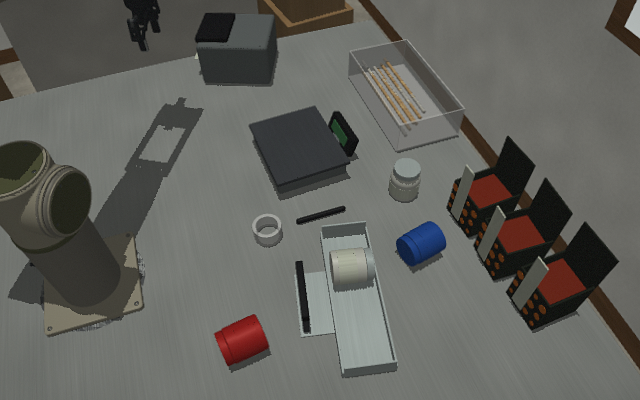

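View pics/top0.png

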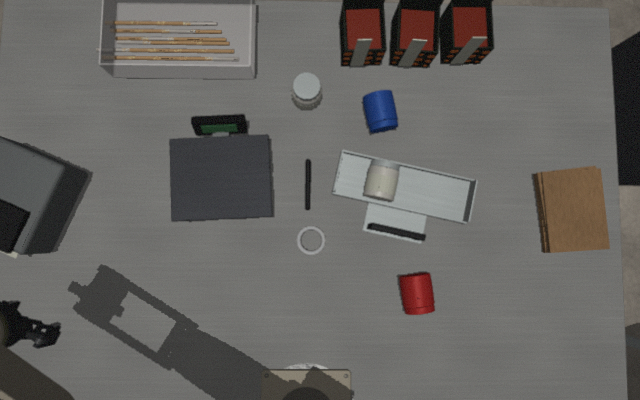

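Side view: white jar in the tray at (351,266), handle bar at (303,297), scale platform at (298,145). Top view: tray at (405,187), jar at (381,180), handle at (397,232), platform at (221,178).
Possible confusions:
- **For the handle:** black bar on the tray wing at top (397,232), or the marker at (308,184).
- **For the jar:** white one lying in the tray (381,180), spare jar (307,90), blue (380,111), red (417,293).

By the description I choose the bar on the tray's wing and the white jar in the tray.

```bash
python3 - <<'E'
import cv2
a=cv2.imread("pics/top0.png")
cv2.imwrite("pics/ctray.png",cv2.resize(a[140:250,325:485],None,fx=5,fy=5,interpolation=cv2.INTER_CUBIC))
cv2.imwrite("pics/cscale.png",cv2.convertScaleAbs(cv2.resize(a[105:255,165:335],None,fx=4,fy=4,interpolation=cv2.INTER_CUBIC),alpha=1.5))
E
```

```text
(no output)
```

View pics/ctray.png

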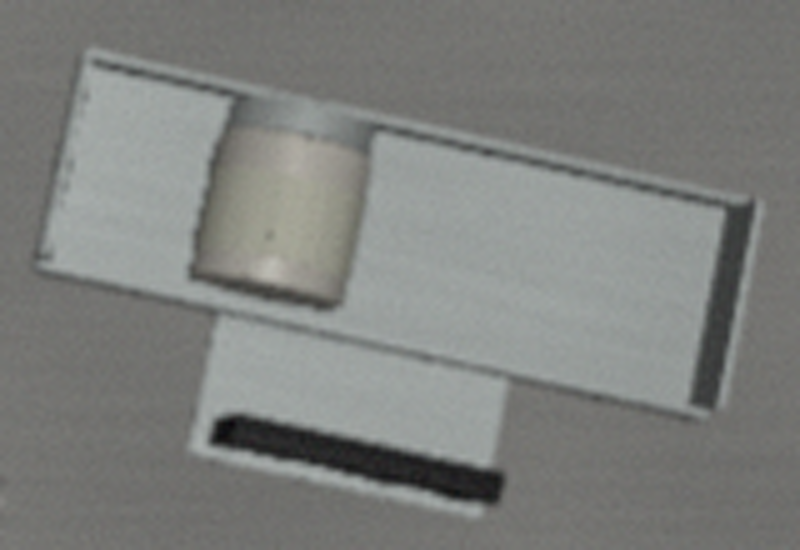

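View pics/cscale.png

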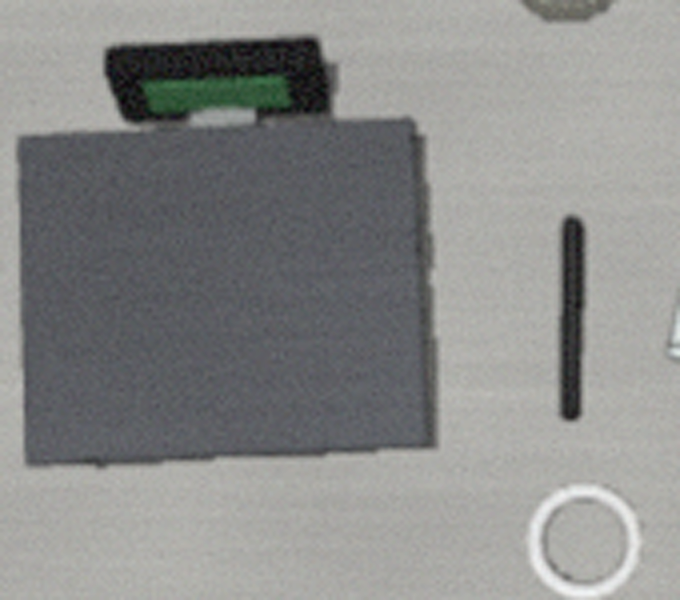

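Tray crop: end-wall corners at crop (88,48), (36,268), (763,200) and (716,411). The black handle bar sits on the tray's wing, from (222,428) to (502,487), and the white jar lies at about (283,202), so the choice holds. Scale crop: platform corners at (18,137), (412,119) and (27,465).

```bash
cat > h.py <<'E'
import numpy as np, cv2
from scipy.optimize import least_squares
from scipy.spatial.transform import Rotation as Ro
from bench import sensors, optics, r
C={n:optics.get_calibration(n) for n in("top","side")}
def proj(n,P):
    c=C[n];T=np.linalg.inv(c["pose"])
    return cv2.projectPoints(np.asarray(P,float).reshape(-1,3),cv2.Rodrigues(T[:3,:3])[0],T[:3,3],c["camera_matrix"],c["dist_coeffs"])[0][:,0]
def ray(n,px):
    c=C[n];u=cv2.undistortPoints(np.array([[px]],float),c["camera_matrix"],c["dist_coeffs"])[0,0]
    return c["pose"][:3,3],c["pose"][:3,:3]@np.r_[u,1]
def plane(n,px,z):
    o,d=ray(n,px);return o+d*(z-o[2])/d[2]
def pose2(x,P):  # x: x,y,yaw deg
    return Ro.from_euler('z',x[2],degrees=True).apply(P)+[x[0],x[1],0]
def fit(n,px,P,x0):
    s=least_squares(lambda x:(proj(n,pose2(x,P))-px).ravel(),x0,loss='soft_l1',x_scale=[100,100,10]);return s.x,s.fun.reshape(-1,2)
E
cat > a.py <<'E'
from h import *
up=lambda p,k,o:(np.array(p,float)+.5)/k-.5+o
px=up([(88,48),(36,268),(763,200),(716,411),(235,415),(503,472),(500,503)],5,[325,140])
P=np.array([(56,170,50),(-56,170,50),(56,-170,50),(-56,-170,50),(-107,66,78),(-107,-66,78),(-123,-66,78)],float)
t,e=fit("top",px,P,[430,-170,-10]);print("tray",t,e.round(1).tolist())
ps=up([(18,137),(412,119),(27,465)],4,[165,105])
S=np.array([(100,120,62),(100,-120,62),(-100,120,62)],float)
s,e=fit("top",ps,S,[430,250,0]);print("scale",s,e.round(1).tolist())
print("side proj scale",proj("side",pose2(s,[(a,b,62) for a,b in((100,120),(100,-120),(-100,-120),(-100,120))])).round(0).tolist())
print("side proj tray ends",proj("side",pose2(t,P)).round(0).tolist())
j=plane("top",up((283,202),5,[325,140]),42);print("jar local",Ro.from_euler('z',-t[2],degrees=True).apply(j-[t[0],t[1],0]))
h=pose2(t,[(-115,0,66)])[0];hs=pose2(s,[(-115,0,66+62)])[0];print("handle",h,"at scale",hs)
st=sensors.sense();R=Ro.from_euler('xyz',st['tcp_rot'],degrees=True);print(R.as_matrix().round(2))
for p,n in(((311,240),"tape"),((308,184),"marker"),((307,90),"spare")):print(n,plane("top",p,20))
E
python3 a.py
```

```text
tray [ 555.64072431 -236.37395344  -11.70036763] [[-1.0, -0.9], [-0.2, -0.2], [0.0, -1.7], [1.2, 1.1], [-0.5, -0.1], [0.7, 0.4], [0.0, 0.9]]
scale [568.70538424 208.68036838   3.43447474] [[-0.3, -0.3], [1.0, -0.5], [-0.5, 0.9]]
side proj scale [[315.0, 105.0], [351.0, 161.0], [277.0, 185.0], [248.0, 124.0]]
side proj tray ends [[366.0, 220.0], [319.0, 225.0], [400.0, 360.0], [343.0, 368.0], [302.0, 259.0], [309.0, 316.0], [301.0, 317.0]]
jar local [ 1.83361567 57.91342461 42.        ]
handle [ 443.03025073 -213.05269191   66.        ] at scale [453.91192853 201.79106321 128.        ]
[[-0.9   0.44 -0.  ]
 [ 0.44  0.9  -0.  ]
 [ 0.   -0.   -1.  ]]
tape [421.90876272 -10.4388695   20.        ]
marker [559.72261041  -1.79264886  20.        ]
spare [798.04035418   2.98215506  20.        ]
```

```bash
cat >> h.py <<'E'
T0=np.array([555.64,-236.37,-11.70]); S0=np.array([568.7,208.7,3.43])
def tgt(t,z,tilt=0):  # TCP pose for tray pose (x,y,yaw), underside z
    Rz=Ro.from_euler('z',t[2],degrees=True)
    R=Rz*Ro.from_matrix(np.array([[0,1,0],[1,0,0],[0,0,-1]]).T)
    return Rz.apply([-115,0,47])+[t[0],t[1],z],R
def delta(p,R):
    s=sensors.sense();Rc=Ro.from_euler('xyz',s['tcp_rot'],degrees=True)
    print("t",s['time'],"tcp",s['tool_pos'].round(1),s['tcp_rot'].round(2),"gap",round(s['finger_gap'],1),"F",s['ft_force'].round(1))
    print("shift tool",Rc.inv().apply(p-s['tool_pos']).round(1),"turn",(Rc.inv()*R).as_rotvec().round(4))
E
python3 -c "
from h import *
delta(*tgt(T0,120))"
```

```text
t 0.1 tcp [266.  537.3 230.4] [-1.7991e+02 -1.0000e-02  1.5366e+02] gap 85.4 F [-0.2 -0.1  0.4]
shift tool [-491.6 -593.7   64.2] turn [-1.5000e-03  1.0000e-03  1.3152e+00]
```

Request:
{"api": "apply_moves", "payload": {"targets": [[-15, -18, 0, 0, 0, 0, 0], [-35, -42, 0, 0, 0, 0, 0], [-35, -42, 0, 0, 0, 0, 0], [-35, -42, 0, 0, 0, 0, 0], [-35, -42, 0, 0, 0, 0, 0], [-35, -42, 0, 0, 0, 0, 0], [-35, -42, 0, 0, 0, 0, 0], [-35, -42, 0, 0, 0, 0, 0], [-35, -42, 0, 0, 0, 0, 0], [-35, -42, 0, 0, 0, 0, 0], [-35, -42, 0, 0, 0, 0, 0], [-35, -42, 0, 0, 0, 0, 0], [-35, -42, 0, 0, 0, 0, 0], [-35, -42, 0, 0, 0, 0, 0], [-22, -30, 0, 0, 0, 0, 0]]}}

```text
time: 1.98
tool_pos: [443.4, -215.2, 230.7]
tcp_rot: [-180.0, -0.0, 153.6]
ft_force: [1.0, 0.4, -0.4]
finger_gap: 85.7
grip_force: 0.0
```

Request:
{"api": "apply_moves", "payload": {"targets": [[0, 0, 5, 0, 0, 0.1, 0], [0, 0, 8, 0, 0, 0.16, 0], [0, 0, 8, 0, 0, 0.16, 0], [0, 0, 8, 0, 0, 0.16, 0], [0, 0, 8, 0, 0, 0.16, 0], [0, 0, 8, 0, 0, 0.16, 0], [0, 0, 8, 0, 0, 0.16, 0], [0, 0, 8, 0, 0, 0.16, 0], [0, 0, 3, 0, 0, 0.095, 0], [0, 0, 0, 0, 0, 0, 0]]}}

```text
time: 3.22
tool_pos: [443.1, -212.7, 166.6]
tcp_rot: [-179.9, -0.0, 78.3]
ft_force: [0.6, 0.8, -0.7]
finger_gap: 85.6
grip_force: 0.0
```

```bash
python3 - <<'E'
from h import *
delta(*tgt(T0,120))
im={n:optics.snapshot(n)[:,:,::-1].copy() for n in C}
W=[[(56,170,50),(-56,170,50),(-56,170,0)],[(56,-170,50),(-56,-170,50)],[(56,170,26),(56,-170,26)],[(-56,170,26),(-56,-170,26)],[(-107,66,78),(-107,-66,78),(-123,-66,78),(-123,66,78),(-107,66,78)]]
out=[]
for n,(a,b,c,d) in {"top":(325,485,140,250),"side":(285,405,210,380)}.items():
    k=3.3 if n=="side" else 2.3
    I=cv2.resize(im[n],None,fx=4,fy=4,interpolation=cv2.INTER_CUBIC)
    for w in W:
        q=((proj(n,pose2(T0,w))+.5)*4).astype(int);cv2.polylines(I,[q],False,(0,0,255),1,cv2.LINE_AA)
    for z in (62,):
        q=((proj(n,pose2(S0,[(u,v,62) for u,v in((100,120),(100,-120),(-100,-120),(-100,120))]))+.5)*4).astype(int);cv2.polylines(I,[q],True,(0,0,255),1)
    cv2.imwrite(f"pics/full_{n}.png",I)
    out.append(I[c*4:d*4,a*4:b*4])
A,B=out; A=cv2.resize(A,(400,int(A.shape[0]*400/A.shape[1]))); B=cv2.resize(B,(400,int(B.shape[0]*400/B.shape[1])))
Sc=cv2.imread("pics/full_side.png")[95*4:200*4,240*4:360*4];Sc=cv2.resize(Sc,(330,290))
L=np.zeros((600,800,3),np.uint8);L[:A.shape[0],:400]=A;L[290:580,:330]=Sc;h=min(600,B.shape[0]);L[:h,400:]=B[:h];cv2.imwrite("pics/ov1.png",L)
E
```

```text
t 3.225 tcp [ 443.1 -212.7  166.6] [-1.7992e+02 -3.0000e-02  7.8350e+01] gap 85.6 F [ 0.6  0.8 -0.7]
shift tool [-0.4  0.  -0.4] turn [-0.0014 -0.0005  0.0008]
```

View pics/ov1.png

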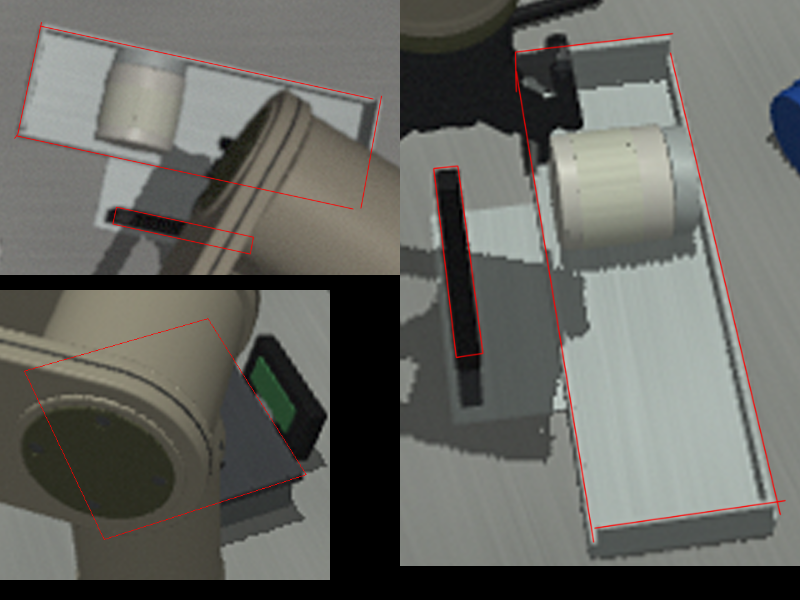

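The overlay shows the fitted tray wireframe matching both views within about 2 px, with the bar at side crop (460,290). The scale's corner and edge fit at (303,475). The jar stays visible in the side view. Next I descend.

Request:
{"api": "apply_moves", "payload": {"targets": [[0, 0, 10, 0, 0, 0, 0.4], [0, 0, 20, 0, 0, 0, 0.4], [0, 0, 20, 0, 0, 0, 0.4], [0, 0, 20, 0, 0, 0, 0.4], [0, 0, 20, 0, 0, 0, 0.4], [0, 0, 18, 0, 0, 0, 0.4], [0, 0, 9, 0, 0, 0, 0.4], [0, 0, 2, 0, 0, 0, 0.4], [0, 0, 0, 0, 0, 0, 0.4]]}}

```text
time: 4.45
tool_pos: [443.9, -213.2, 48.8]
tcp_rot: [180.0, 0.0, 78.3]
ft_force: [-0.2, 0.4, 0.7]
finger_gap: 51.1
grip_force: 0.0
```

Request:
{"api": "apply_moves", "payload": {"targets": [[0, 0, 0, 0, 0, 0, 0.6], [0, 0, 0, 0, 0, 0, 0.65], [0, 0, 0, 0, 0, 0, 0.7], [0, 0, 0, 0, 0, 0, 0.75], [0, 0, 0, 0, 0, 0, 0.8], [0, 0, 0, 0, 0, 0, 0.9], [0, 0, 0, 0, 0, 0, 1], [0, 0, 0, 0, 0, 0, 1], [0, 0, 0, 0, 0, 0, 1]], "force": 110}}

```text
time: 5.58
tool_pos: [443.5, -213.0, 48.6]
tcp_rot: [-180.0, 0.0, 78.3]
ft_force: [-2.1, 0.1, 6.4]
finger_gap: 14.2
grip_force: 108.2
```

```bash
cat >> h.py <<'E'
# tray frame relative to TCP (nominal grasp); jar detection: cream pixels near the expected place
def tray_pose():
    s=sensors.sense();Rc=Ro.from_euler('xyz',s['tcp_rot'],degrees=True)
    Rt=Rc*Ro.from_matrix(np.array([[0,1,0],[1,0,0],[0,0,-1]]))
    return s,s['tool_pos']-Rt.apply([-115,0,47]),Rt
def jar(n,dbg=False):
    I=optics.snapshot(n).astype(int);s,o,Rt=tray_pose()
    m=((I[:,:,0]-I[:,:,2]>8)&(I.sum(2)>280)).astype(np.uint8)
    box=np.zeros_like(m);q=proj(n,o+Rt.apply([(x,y,z) for x in(-50,50) for y in(-160,160) for z in(4,82)]))
    cv2.fillConvexPoly(box,cv2.convexHull(q.astype(np.int32)),1)
    k,l,st,ce=cv2.connectedComponentsWithStats(m*box)
    i=1+np.argmax(st[1:,4]);c,d=ray(n,ce[i])
    c=Rt.inv().apply(c-o);d=Rt.inv().apply(d);p=c+d*((45 if n=="top" else 50)-c[2])/d[2]
    return p,st[i,4],ce[i]
def status():
    s,o,Rt=tray_pose()
    print("t",s['time'],"tray",o.round(1),"axes tilt y-end up (rad)",Rt.as_matrix()[2,1].round(4),"x up",Rt.as_matrix()[2,0].round(4),"yaw",Rt.as_euler('xyz',degrees=True)[2].round(2),"F",s['ft_force'].round(1),"M",s['wrist_torque'].round(2),"gap",round(s['finger_gap'],1),s['grip_force'])
    for n in("top","side"):
        p,a,c=jar(n);print(n,"jar y",p[:2].round(1),a,c.round(0))
E
python3 -c "
from h import *
status()"
```

```text
t 5.575 tray [ 556.2 -236.4    1.6] axes tilt y-end up (rad) -0.0001 x up -0.0 yaw -11.7 F [-2.1  0.1  6.4] M [ 0.12  0.47 -0.27] gap 14.2 108.23471188545227
top jar y [-3.9 56.5] 774 [382. 182.]
side jar y [-6.1 58.6] 937 [349. 263.]
```

Request:
{"api": "apply_moves", "payload": {"targets": [[0, 0, -1, 0, 0, 0, 1], [0, 0, -3, 0, 0, 0, 1], [0, 0, -5, 0, 0, 0, 1], [0, 0, -5, 0, 0, 0, 1], [0, 0, -3, 0, 0, 0, 1], [0, 0, -1, 0, 0, 0, 1]]}}

```text
time: 6.42
tool_pos: [443.7, -213.0, 66.6]
tcp_rot: [180.0, 0.0, 78.3]
ft_force: [-0.1, 0.2, -6.4]
finger_gap: 14.1
grip_force: 107.4
```

```bash
python3 -c "
from h import *
status()"
```

```text
t 6.425 tray [ 556.3 -236.3   19.7] axes tilt y-end up (rad) -0.0002 x up 0.0004 yaw -11.69 F [-0.1  0.2 -6.4] M [-0.05  0.59 -0.  ] gap 14.1 107.35930681228638
top jar y [-4.4 57. ] 783 [383. 181.]
side jar y [-6.3 58.1] 964 [349. 259.]
```

Request:
{"api": "apply_moves", "payload": {"targets": [[0, 0, -2, 0, 0, 0, 1], [0, 0, -5, 0, 0, 0, 1], [0, 0, -9, 0, 0, 0, 1], [0, 0, -12, 0, 0, 0, 1], [0, 0, -14, 0, 0, 0, 1], [0, 0, -14, 0, 0, 0, 1], [0, 0, -14, 0, 0, 0, 1], [0, 0, -14, 0, 0, 0, 1], [0, 0, -12, 0, 0, 0, 1], [0, 0, -9, 0, 0, 0, 1], [0, 0, -5, 0, 0, 0, 1], [0, 0, -2, 0, 0, 0, 1], [0, 0, 0, 0, 0, 0, 1]]}}

```text
time: 8.15
tool_pos: [443.4, -212.9, 178.0]
tcp_rot: [-180.0, -0.0, 78.3]
ft_force: [0.1, -0.0, -6.9]
finger_gap: 14.3
grip_force: 107.6
```

```bash
python3 -c "
from h import *
status()"
```

```text
t 8.15 tray [ 556.  -236.2  131. ] axes tilt y-end up (rad) 0.0001 x up -0.0004 yaw -11.69 F [ 0.1 -0.  -6.9] M [-0.01  0.6  -0.02] gap 14.3 107.57056832313538
top jar y [-4.2 56.9] 959 [391. 176.]
side jar y [-5.7 58.8] 1110 [351. 229.]
```

Request:
{"api": "apply_moves", "payload": {"targets": [[0, 0, 0, 0, 0.0125, 0, 1], [0, 0, 0, 0, 0.0125, 0, 1], [0, 0, 0, 0, 0, 0, 1], [0, 0, 0, 0, 0, 0, 1], [0, 0, 0, 0, 0, 0, 1], [0, 0, 0, 0, -0.0125, 0, 1], [0, 0, 0, 0, -0.0125, 0, 1], [0, 0, 0, 0, 0, 0, 1]]}}

```text
time: 9.25
tool_pos: [443.6, -212.6, 178.3]
tcp_rot: [180.0, 0.0, 78.3]
ft_force: [0.4, -0.4, -5.6]
finger_gap: 14.1
grip_force: 107.4
```

```bash
python3 -c "
from h import *
status();status()"
```

```text
t 9.25 tray [ 556.3 -235.9  131.3] axes tilt y-end up (rad) -0.0003 x up 0.0001 yaw -11.65 F [ 0.4 -0.4 -5.6] M [ 0.05  0.59 -0.04] gap 14.1 107.40111708641052
top jar y [-3.3 35.2] 948 [400. 177.]
side jar y [-4.9 35.8] 1119 [354. 238.]
t 9.35 tray [ 556.2 -236.   131.3] axes tilt y-end up (rad) 0.0 x up 0.0 yaw -11.67 F [ 0.3 -0.3 -6.3] M [ 0.04  0.56 -0.02] gap 14.1 107.4010419845581
top jar y [-3.  33.8] 944 [401. 177.]
side jar y [-4.8 33.9] 1140 [354. 239.]
```

Request:
{"api": "apply_moves", "payload": {"targets": [[0, 0, 0, 0, 0, 0, 1], [0, 0, 0, 0, 0, 0, 1], [0, 0, 0, 0, 0, 0, 1], [0, 0, 0, 0, 0, 0, 1]]}}

```text
time: 9.95
tool_pos: [443.5, -213.0, 178.3]
tcp_rot: [-180.0, -0.0, 78.3]
ft_force: [-0.4, 0.1, -5.3]
finger_gap: 14.6
grip_force: 107.4
```

```bash
python3 -c "
from h import *
status();status()"
```

```text
t 9.95 tray [ 556.1 -236.3  131.3] axes tilt y-end up (rad) 0.0 x up -0.0001 yaw -11.69 F [-0.4  0.1 -5.3] M [ 0.    0.55 -0.03] gap 14.6 107.39995121955872
top jar y [-3.3 32.5] 956 [402. 177.]
side jar y [-5.  33.8] 1121 [354. 239.]
t 10.05 tray [ 556.2 -236.2  131.3] axes tilt y-end up (rad) -0.0 x up -0.0 yaw -11.69 F [-0.5  0.1 -5.7] M [0.05 0.57 0.01] gap 14.1 107.40092754364014
top jar y [-3.  32.5] 939 [402. 177.]
side jar y [-4.9 33.7] 1130 [354. 239.]
```

Request:
{"api": "apply_moves", "payload": {"targets": [[0, 0, 0, 0, 0.0125, 0, 1], [0, 0, 0, 0, 0.0125, 0, 1], [0, 0, 0, 0, 0, 0, 1], [0, 0, 0, 0, 0, 0, 1], [0, 0, 0, 0, 0, 0, 1], [0, 0, 0, 0, 0, 0, 1], [0, 0, 0, 0, -0.0125, 0, 1], [0, 0, 0, 0, -0.0125, 0, 1], [0, 0, 0, 0, 0, 0, 1]]}}

```text
time: 11.28
tool_pos: [443.6, -212.6, 178.3]
tcp_rot: [180.0, 0.0, 78.3]
ft_force: [-0.0, -0.2, -6.4]
finger_gap: 14.4
grip_force: 107.4
```

```bash
python3 -c "
from h import *
status();status()"
```

```text
t 11.275 tray [ 556.3 -235.9  131.3] axes tilt y-end up (rad) -0.0003 x up 0.0001 yaw -11.65 F [-0.  -0.2 -6.4] M [ 0.11  0.55 -0.03] gap 14.4 107.4263334274292
top jar y [-0.4  1.9] 822 [416. 179.]
side jar y [-6.  -2.3] 1243 [357. 255.]
t 11.375 tray [ 556.2 -236.   131.3] axes tilt y-end up (rad) 0.0 x up 0.0001 yaw -11.67 F [ 0.4 -0.2 -6.7] M [0.12 0.61 0.03] gap 14.4 107.42441654205322
top jar y [-0.3  0.2] 787 [416. 179.]
side jar y [-5.8 -4.9] 1232 [357. 256.]
```

Request:
{"api": "apply_moves", "payload": {"targets": [[0, 0, 0, 0, 0, 0, 1], [0, 0, 0, 0, 0, 0, 1], [0, 0, 0, 0, 0, 0, 1], [0, 0, 0, 0, 0, 0, 1]]}}

```text
time: 11.98
tool_pos: [443.6, -213.0, 178.3]
tcp_rot: [180.0, -0.0, 78.3]
ft_force: [-0.2, 1.3, -5.1]
finger_gap: 14.0
grip_force: 107.4
```

```bash
python3 -c "
from h import *
status();status();cv2.imwrite('pics/s2.png',cv2.resize(optics.snapshot('side')[120:400,250:450,::-1],None,fx=2,fy=2))
P=tray_pose();print([proj('side',P[1]+P[2].apply(w)).round(0).tolist() for w in [(-56,0,26),(56,0,26),(0,170,50),(0,-170,50)]])"
```

```text
t 11.975 tray [ 556.2 -236.3  131.3] axes tilt y-end up (rad) 0.0 x up 0.0 yaw -11.69 F [-0.2  1.3 -5.1] M [ 0.15  0.51 -0.02] gap 14.0 107.42453098297119
top jar y [ 0.9 -4.9] 722 [419. 179.]
side jar y [ -6.2 -10.7] 1273 [357. 258.]
t 12.075 tray [ 556.1 -236.2  131.3] axes tilt y-end up (rad) -0.0 x up -0.0 yaw -11.69 F [-0.5  0.2 -5.2] M [0.17 0.54 0.04] gap 14.3 107.42444157600403
top jar y [ 0.6 -5.1] 716 [419. 179.]
side jar y [ -6.1 -10.4] 1266 [357. 258.]
[[[331.0, 263.0]], [[387.0, 256.0]], [[345.0, 186.0]], [[378.0, 337.0]]]
```

View pics/s2.png

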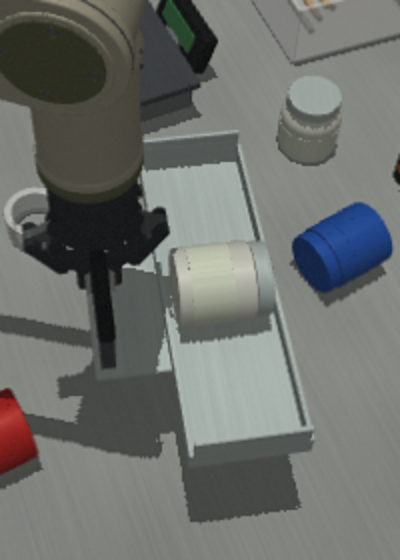

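The jar (crop (222,285)) lies near the middle of the lifted tray, at y of about -6 mm and still. Now I hold it for more than 3 s in the air.

Request:
{"api": "apply_moves", "payload": {"targets": [[0, 0, 0, 0, 0, 0, 1], [0, 0, 0, 0, 0, 0, 1], [0, 0, 0, 0, 0, 0, 1], [0, 0, 0, 0, 0, 0, 1], [0, 0, 0, 0, 0, 0, 1], [0, 0, 0, 0, 0, 0, 1], [0, 0, 0, 0, 0, 0, 1], [0, 0, 0, 0, 0, 0, 1], [0, 0, 0, 0, 0, 0, 1], [0, 0, 0, 0, 0, 0, 1], [0, 0, 0, 0, 0, 0, 1], [0, 0, 0, 0, 0, 0, 1], [0, 0, 0, 0, 0, 0, 1], [0, 0, 0, 0, 0, 0, 1], [0, 0, 0, 0, 0, 0, 1], [0, 0, 0, 0, 0, 0, 1], [0, 0, 0, 0, 0, 0, 1], [0, 0, 0, 0, 0, 0, 1], [0, 0, 0, 0, 0, 0, 1], [0, 0, 0, 0, 0, 0, 1]]}}

```text
time: 14.72
tool_pos: [443.5, -212.9, 178.3]
tcp_rot: [-180.0, 0.0, 78.3]
ft_force: [-0.6, -0.2, -6.8]
finger_gap: 14.2
grip_force: 107.4
```

Request:
{"api": "apply_moves", "payload": {"targets": [[0, 0, 0, 0, 0, 0, 1], [0, 0, 0, 0, 0, 0, 1], [0, 0, 0, 0, 0, 0, 1], [0, 0, 0, 0, 0, 0, 1], [0, 0, 0, 0, 0, 0, 1], [0, 0, 0, 0, 0, 0, 1], [0, 0, 0, 0, 0, 0, 1], [0, 0, 0, 0, 0, 0, 1], [0, 0, 0, 0, 0, 0, 1], [0, 0, 0, 0, 0, 0, 1]]}}

```text
time: 15.98
tool_pos: [443.5, -212.9, 178.3]
tcp_rot: [-180.0, -0.0, 78.3]
ft_force: [0.0, -0.1, -6.4]
finger_gap: 14.4
grip_force: 107.4
```

```bash
python3 -c "
from h import *
status();delta(*tgt(S0,131.3))"
```

```text
t 15.975 tray [ 556.2 -236.2  131.3] axes tilt y-end up (rad) 0.0 x up -0.0 yaw -11.69 F [ 0.  -0.1 -6.4] M [ 0.09  0.6  -0.  ] gap 14.4 107.42324352264404
top jar y [ 0.7 -4.9] 732 [419. 179.]
side jar y [ -6.3 -10.1] 1252 [357. 258.]
t 16.075 tcp [ 443.5 -213.   178.3] [-180.      0.     78.31] gap 14.3 F [ 0.5  0.1 -6.5]
shift tool [408.3 -73.9  -0. ] turn [-0.      0.     -0.2639]
```

Request:
{"api": "apply_moves", "payload": {"targets": [[0.7, 0, 0, 0, 0, -0.0009, 1], [1.4, 0, 0, 0, 0, -0.0017, 1], [2.1, 0, 0, 0, 0, -0.0026, 1], [2.8, 0, 0, 0, 0, -0.0034, 1], [3.5, 0, 0, 0, 0, -0.0043, 1], [4.2, 0, 0, 0, 0, -0.0052, 1], [4.9, 0, 0, 0, 0, -0.006, 1], [5.6, 0, 0, 0, 0, -0.0069, 1], [6.3, 0, 0, 0, 0, -0.0077, 1], [7, 0, 0, 0, 0, -0.0086, 1], [7.7, 0, 0, 0, 0, -0.0095, 1], [8.4, 0, 0, 0, 0, -0.0103, 1], [9.1, 0, 0, 0, 0, -0.0112, 1], [9.8, 0, 0, 0, 0, -0.012, 1], [10.5, 0, 0, 0, 0, -0.0129, 1], [11.2, 0, 0, 0, 0, -0.0138, 1], [11.9, 0, 0, 0, 0, -0.0146, 1]]}}

```text
time: 18.2
tool_pos: [458.9, -106.2, 178.3]
tcp_rot: [-180.0, -0.0, 85.9]
ft_force: [0.4, 1.3, -6.1]
finger_gap: 14.0
grip_force: 107.5
```

Request:
{"api": "apply_moves", "payload": {"targets": [[11.9, 0, 0, 0, 0, -0.0146, 1], [11.2, 0, 0, 0, 0, -0.0138, 1], [10.5, 0, 0, 0, 0, -0.0129, 1], [9.8, 0, 0, 0, 0, -0.012, 1], [9.1, 0, 0, 0, 0, -0.0112, 1], [8.4, 0, 0, 0, 0, -0.0103, 1], [7.7, 0, 0, 0, 0, -0.0095, 1], [7, 0, 0, 0, 0, -0.0086, 1], [6.3, 0, 0, 0, 0, -0.0077, 1], [5.6, 0, 0, 0, 0, -0.0069, 1], [4.9, 0, 0, 0, 0, -0.006, 1], [4.2, 0, 0, 0, 0, -0.0052, 1], [3.5, 0, 0, 0, 0, -0.0043, 1], [2.8, 0, 0, 0, 0, -0.0034, 1], [2.1, 0, 0, 0, 0, -0.0026, 1], [1.4, 0, 0, 0, 0, -0.0017, 1], [0.7, 0, 0, 0, 0, -0.0009, 1], [0, 0, 0, 0, 0, 0, 1]]}}

```text
time: 20.45
tool_pos: [460.1, -0.0, 178.3]
tcp_rot: [-180.0, 0.0, 93.4]
ft_force: [0.7, 0.3, -5.5]
finger_gap: 14.3
grip_force: 107.5
```

```bash
python3 -c "
from h import *
status();delta(*tgt(S0,131.3))"
```

```text
t 20.45 tray [574.9   6.8 131.3] axes tilt y-end up (rad) -0.0001 x up -0.0 yaw 3.39 F [ 0.7  0.3 -5.5] M [ 0.03  0.54 -0.02] gap 14.3 107.47325420379639
top jar y [ -0.1 -11.9] 780 [311. 169.]
side jar y [-2.6 -6.3] 761 [326. 165.]
t 20.55 tcp [ 4.601e+02 -1.000e-01  1.783e+02] [-180.      0.     93.39] gap 14.3 F [ 0.2 -1.  -6.6]
shift tool [201.9   5.8  -0. ] turn [-0.      0.     -0.0007]
```

Request:
{"api": "apply_moves", "payload": {"targets": [[0.7, 0, 0, 0, 0, 0, 1], [1.3, 0, 0, 0, 0, 0, 1], [2, 0.1, 0, 0, 0, 0, 1], [2.6, 0.1, 0, 0, 0, 0, 1], [3.3, 0.1, 0, 0, 0, 0, 1], [4, 0.2, 0, 0, 0, 0, 1], [4.6, 0.2, 0, 0, 0, 0, 1], [5.3, 0.2, 0, 0, 0, 0, 1], [5.9, 0.2, 0, 0, 0, 0, 1], [6.6, 0.2, 0, 0, 0, 0, 1], [7.3, 0.2, 0, 0, 0, 0, 1], [7.9, 0.2, 0, 0, 0, 0, 1], [8.6, 0.2, 0, 0, 0, 0, 1], [9.2, 0.2, 0, 0, 0, 0, 1], [9.9, 0.3, 0, 0, 0, 0, 1], [10.6, 0.3, 0, 0, 0, 0, 1], [11.2, 0.3, 0, 0, 0, 0, 1]]}}

```text
time: 22.68
tool_pos: [457.1, 101.8, 178.3]
tcp_rot: [-180.0, 0.0, 93.4]
ft_force: [-0.5, -0.2, -6.5]
finger_gap: 14.1
grip_force: 107.5
```

Request:
{"api": "apply_moves", "payload": {"targets": [[11.2, 0.3, 0, 0, 0, 0, 1], [10.6, 0.3, 0, 0, 0, 0, 1], [9.9, 0.3, 0, 0, 0, 0, 1], [9.2, 0.2, 0, 0, 0, 0, 1], [8.6, 0.2, 0, 0, 0, 0, 1], [7.9, 0.2, 0, 0, 0, 0, 1], [7.3, 0.2, 0, 0, 0, 0, 1], [6.6, 0.2, 0, 0, 0, 0, 1], [5.9, 0.2, 0, 0, 0, 0, 1], [5.3, 0.2, 0, 0, 0, 0, 1], [4.6, 0.2, 0, 0, 0, 0, 1], [4, 0.2, 0, 0, 0, 0, 1], [3.3, 0.1, 0, 0, 0, 0, 1], [2.6, 0.1, 0, 0, 0, 0, 1], [2, 0.1, 0, 0, 0, 0, 1], [1.3, 0, 0, 0, 0, 0, 1], [0.7, 0, 0, 0, 0, 0, 1], [0, 0, 0, 0, 0, 0, 1]]}}

```text
time: 24.92
tool_pos: [454.1, 202.0, 178.3]
tcp_rot: [-180.0, -0.0, 93.4]
ft_force: [-0.3, -0.6, -5.9]
finger_gap: 14.3
grip_force: 107.5
```

```bash
python3 - <<'E'
from h import *
status();delta(*tgt(S0,62))
s,o,Rt=tray_pose();L=np.zeros((560,800,3),np.uint8)
for n,(a,b,c,d),k in(("top",(130,330,90,230),0),("side",(220,420,40,240),400)):
    I=cv2.resize(optics.snapshot(n)[:,:,::-1],None,fx=4,fy=4,interpolation=cv2.INTER_CUBIC)
    for w in([(56,170,50),(-56,170,50)],[(56,-170,50),(-56,-170,50)],[(56,170,26),(56,-170,26)],[(-56,170,26),(-56,-170,26)]):
        cv2.polylines(I,[((proj(n,o+Rt.apply(w))+.5)*4).astype(int)],False,(0,0,255),1)
    cv2.polylines(I,[((proj(n,pose2(S0,[(u,v,62) for u,v in((100,120),(100,-120),(-100,-120),(-100,120))]))+.5)*4).astype(int)],True,(0,255,255),1)
    J=cv2.resize(I[c*4:d*4,a*4:b*4],(400,(d-c)*2),interpolation=cv2.INTER_AREA);L[:J.shape[0],k:k+400]=J
cv2.imwrite("pics/ov2.png",L[:410])
E
```

```text
t 24.925 tray [568.9 208.8 131.3] axes tilt y-end up (rad) 0.0 x up -0.0 yaw 3.39 F [-0.3 -0.6 -5.9] M [-0.04  0.57  0.03] gap 14.3 107.45586633682251
top jar y [ -0.8 -13.3] 777 [218. 171.]
side jar y [-2.6 -3.2] 554 [295. 108.]
t 25.025 tcp [454.1 201.9 178.3] [180.     0.    93.39] gap 14.2 F [ 0.   0.4 -5.2]
shift tool [-0.1 -0.2 69.3] turn [ 0.      0.     -0.0007]
```

View pics/ov2.png

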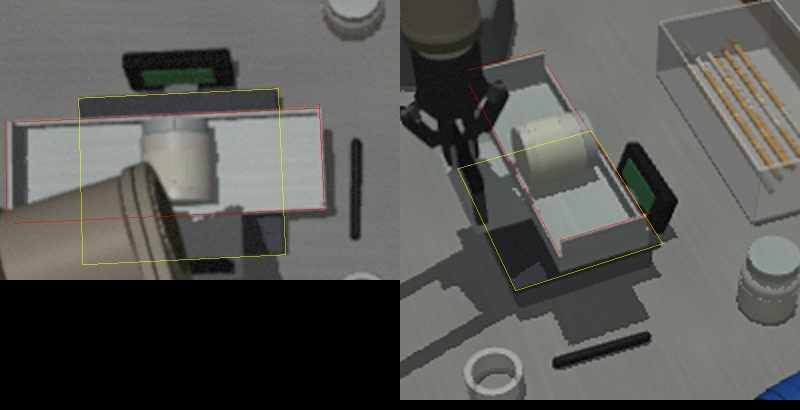

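Tray and platform outlines coincide with the model. The jar has crept to about y = -12 mm (top crop (178,160)), so a small counter-tilt pulse comes next.

Request:
{"api": "apply_moves", "payload": {"targets": [[0, 0, 0, 0, -0.0125, 0, 1], [0, 0, 0, 0, -0.0125, 0, 1], [0, 0, 0, 0, 0, 0, 1], [0, 0, 0, 0, 0.0125, 0, 1], [0, 0, 0, 0, 0.0125, 0, 1], [0, 0, 0, 0, 0, 0, 1], [0, 0, 0, 0, 0, 0, 1], [0, 0, 0, 0, 0, 0, 1], [0, 0, 0, 0, 0, 0, 1]]}}

```text
time: 26.25
tool_pos: [454.1, 202.1, 178.3]
tcp_rot: [-180.0, 0.0, 93.4]
ft_force: [-0.7, 0.7, -5.9]
finger_gap: 14.4
grip_force: 107.4
```

```bash
python3 -c "
from h import *
status()"
```

```text
t 26.25 tray [568.9 208.9 131.3] axes tilt y-end up (rad) -0.0 x up -0.0 yaw 3.4 F [-0.7  0.7 -5.9] M [-0.08  0.6   0.03] gap 14.4 107.40259766578674
top jar y [ 1.2 -4.7] 698 [214. 170.]
side jar y [-2.5  7.4] 544 [294. 106.]
```

Request:
{"api": "apply_moves", "payload": {"targets": [[0, 0, 1, 0, 0, 0, 1], [0, 0, 3, 0, 0, 0, 1], [0, 0, 5, 0, 0, 0, 1], [0, 0, 7, 0, 0, 0, 1], [0, 0, 8, 0, 0, 0, 1], [0, 0, 8, 0, 0, 0, 1], [0, 0, 8, 0, 0, 0, 1], [0, 0, 7, 0, 0, 0, 1], [0, 0, 5, 0, 0, 0, 1], [0, 0, 4, 0, 0, 0, 1], [0, 0, 3, 0, 0, 0, 1], [0, 0, 2, 0, 0, 0, 1], [0, 0, 1, 0, 0, 0, 1], [0, 0, 1, 0, 0, 0, 1], [0, 0, 0.5, 0, 0, 0, 1], [0, 0, 0.5, 0, 0, 0, 1]]}}

```text
time: 28.35
tool_pos: [454.2, 202.0, 114.4]
tcp_rot: [180.0, -0.0, 93.4]
ft_force: [-0.3, 0.7, -5.8]
finger_gap: 14.3
grip_force: 107.3
```

Request:
{"api": "apply_moves", "payload": {"targets": [[0, 0, 0.5, 0, 0, 0, 1], [0, 0, 0.5, 0, 0, 0, 1], [0, 0, 0.5, 0, 0, 0, 1], [0, 0, 0.5, 0, 0, 0, 1]]}}

```text
time: 28.85
tool_pos: [454.1, 202.0, 112.3]
tcp_rot: [-180.0, 0.0, 93.4]
ft_force: [0.9, 0.8, -6.0]
finger_gap: 13.9
grip_force: 107.3
```

```bash
python3 -c "
from h import *
status()"
```

```text
t 28.85 tray [568.9 208.8  65.3] axes tilt y-end up (rad) -0.0 x up -0.0 yaw 3.39 F [ 0.9  0.8 -6. ] M [-0.01  0.62 -0.04] gap 13.9 107.31998562812805
top jar y [ 1.8 -4. ] 592 [219. 174.]
side jar y [-3.  7.] 498 [295. 126.]
```

Request:
{"api": "apply_moves", "payload": {"targets": [[0, 0, 0.4, 0, 0, 0, 1], [0, 0, 0.4, 0, 0, 0, 1], [0, 0, 0.4, 0, 0, 0, 1], [0, 0, 0, 0, 0, 0, 1]]}}

```text
time: 29.45
tool_pos: [454.2, 202.0, 111.2]
tcp_rot: [180.0, -0.0, 93.4]
ft_force: [0.3, 0.0, -4.8]
finger_gap: 14.1
grip_force: 107.7
```

Request:
{"api": "apply_moves", "payload": {"targets": [[0, 0, 0.3, 0, 0, 0, 1], [0, 0, 0.3, 0, 0, 0, 1], [0, 0, 0, 0, 0, 0, 1]]}}

```text
time: 29.82
tool_pos: [454.2, 202.1, 110.7]
tcp_rot: [180.0, -0.0, 93.4]
ft_force: [-3.1, 0.3, -1.9]
finger_gap: 14.1
grip_force: 108.0
```

Request:
{"api": "apply_moves", "payload": {"targets": [[0, 0, 0.2, 0, 0, 0, 1], [0, 0, 0.2, 0, 0, 0, 1], [0, 0, 0, 0, 0, 0, 1], [0, 0, 0, 0, 0, 0, 1]]}}

```text
time: 30.32
tool_pos: [454.3, 202.1, 110.6]
tcp_rot: [180.0, -0.0, 93.4]
ft_force: [-5.5, -1.1, 3.9]
finger_gap: 14.2
grip_force: 108.9
```

```bash
python3 -c "
from h import *
status()"
```

```text
t 30.325 tray [569.1 208.9  63.6] axes tilt y-end up (rad) 0.0001 x up 0.0004 yaw 3.39 F [-5.5 -1.1  3.9] M [-0.17  0.77 -0.02] gap 14.2 108.93569827079773
top jar y [ 1.7 -3.4] 606 [218. 174.]
side jar y [-2.8  7.6] 513 [295. 126.]
```

Request:
{"api": "apply_moves", "payload": {"targets": [[0, 0, 0, 0, 0, 0, 1], [0, 0, 0, 0, 0, 0, 1], [0, 0, 0, 0, 0, 0, 1]], "force": 20}}

```text
time: 30.8
tool_pos: [454.3, 202.1, 110.6]
tcp_rot: [180.0, -0.0, 93.4]
ft_force: [-4.9, -1.1, 2.9]
finger_gap: 14.2
grip_force: 108.9
```

Request:
{"api": "apply_moves", "payload": {"targets": [[0, 0, 0, 0, 0, 0, 0.8], [0, 0, 0, 0, 0, 0, 0.75], [0, 0, 0, 0, 0, 0, 0.7], [0, 0, 0, 0, 0, 0, 0.6], [0, 0, 0, 0, 0, 0, 0.5], [0, 0, 0, 0, 0, 0, 0.45], [0, 0, 0, 0, 0, 0, 0.45]]}}

```text
time: 31.68
tool_pos: [454.1, 202.0, 110.1]
tcp_rot: [-180.0, 0.0, 93.4]
ft_force: [0.1, 0.2, -0.4]
finger_gap: 46.8
grip_force: 0.0
```

Request:
{"api": "apply_moves", "payload": {"targets": [[0, 0, -3, 0, 0, 0, 0.45], [0, 0, -8, 0, 0, 0, 0.45], [0, 0, -15, 0, 0, 0, 0.45], [0, 0, -20, 0, 0, 0, 0.45], [0, 0, -20, 0, 0, 0, 0.45], [0, 0, -20, 0, 0, 0, 0.45], [0, 0, -20, 0, 0, 0, 0.45], [0, 0, -20, 0, 0, 0, 0.45], [0, 0, -10, 0, 0, 0, 0.45], [0, 0, -4, 0, 0, 0, 0.45], [0, 0, 0, 0, 0, 0, 0.45], [0, 0, 0, 0, 0, 0, 0.45]]}}

```text
time: 33.17
tool_pos: [453.7, 201.9, 249.2]
tcp_rot: [-179.9, 0.0, 93.4]
ft_force: [0.0, -0.4, 0.9]
finger_gap: 46.9
grip_force: 0.0
```

```bash
python3 - <<'E'
from h import *
print(sensors.sense()['ft_force'])
t=np.array([568.9,208.8,3.4]);L=np.zeros((410,800,3),np.uint8)
for n,(a,b,c,d),k in(("top",(130,330,90,230),0),("side",(220,420,40,240),400)):
    I=cv2.resize(optics.snapshot(n)[:,:,::-1],None,fx=4,fy=4,interpolation=cv2.INTER_CUBIC)
    for w in([(56,170,112),(-56,170,112)],[(56,-170,112),(-56,-170,112)],[(56,170,88),(56,-170,88)],[(-56,170,88),(-56,-170,88)]):
        cv2.polylines(I,[((proj(n,pose2(t,w))+.5)*4).astype(int)],False,(0,0,255),1)
    J=cv2.resize(I[c*4:d*4,a*4:b*4],(400,(d-c)*2),interpolation=cv2.INTER_AREA);L[:J.shape[0],k:k+400]=J
cv2.imwrite("pics/ov3.png",L)
E
```

```text
[ 0.01131539 -0.40620232  0.8905178 ]
```

View pics/ov3.png

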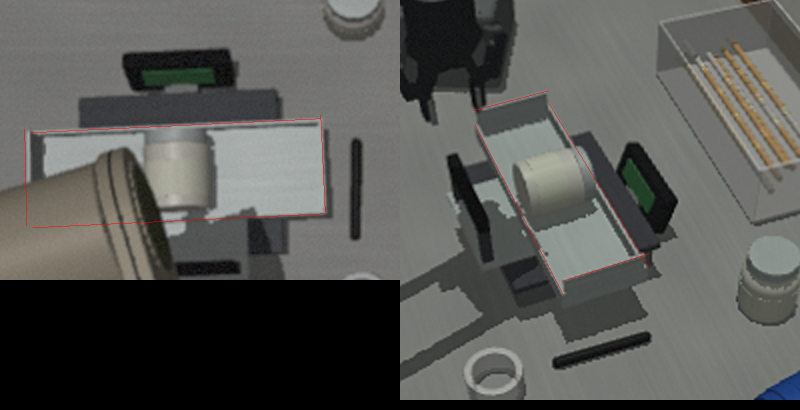

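The tray sits level on the platform matching the outline, the jar is at the middle (top crop (180,175)), and the gripper is clear. The marker and tape roll are where they were. I'm handing in.

```bash
python3 -c "
from bench import r
print(r.hand_in())"
```

```text
the job is handed in; nothing more can be done
None
```

The job is handed in: I held the jar mid-tray in the air for over 3 s, then set the tray down centred on the scale and let go at about 33 s, with the jar about 4 mm from the middle; the hand-in gave no verdict.

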